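Find the rattling tin

TASK

In one of the three sealed metal tins on the bench a part has come loose: working from left to right, pick up each tin, shake it or rock it end to end in the air, and stand it back upright about where it was (only the right-hand one, if it is the one that rattles, may stay in the hand). Then hold the tin that rattles over the middle of the open steel tray, level, still and clear above the rim, so that it can be opened there, and finish while still holding it. Leave everything else where it is.

Things in the scene. Friction and masses are not known exactly. Their poses are not given: they have to be found in the camera images.
- tin_left_center (a point): leftmost (largest y) of three like sealed aluminium tins: 124 mm long (its x, roughly to the left), 60 wide (y), 50 high (z); lid fixed; flat long sides, gripped across the width. Point: its centre, 25 mm above its underside. Each weighs 0.3 to 0.55 kg in all; weight does not tell which rattles. Put-back tins must end within 80 mm of their starts
- tin_middle_center (a point): the middle tin, same shape and point. One tin of the three, at random, holds a 34 mm steel ball, 0.14 to 0.18 kg, free to roll 80 mm along the tin: with an end tipped down it runs there with a knock and shifts the balance point 12 to 20 mm that way. The others hold an equal weight fast in the middle (keep tins within 45 degrees of upright so that it stays fast)
- tin_right_center (a point): the rightmost tin (smallest y), same shape and point. A tin counts as shaken when, gripped and with its centre over 50 mm above the bench, its length is tipped 0.2 rad or more from level or it is swung at 0.3 m/s or more. Tall equipment stands behind the bench from x = 0.56, an incubator handle sticks out to x = 0.52 beside the tray: bring a tin back towards the robot (x about 0.42) before tipping it
- tray_rim (a point): open sheet-steel tray, 140 mm (front to back) x 200 mm outside, 40 mm high, at the right of the work, fixed. The point is the middle of its mouth, at the height of its rim. The held tin must end with its centre within 60 mm of this point seen from above, and its centre 0.09 to 0.40 m above the bench.
- meter: hand-held meter, 144 x 66 x 28 mm, lying far left; origin at the centre of its underside. A bystander: leave it where it is
- timer: small grey timer, 58 x 58 x 18 mm; origin at the centre of its underside. A bystander: leave it where it is
- dish: open aluminium dish, 64 mm across, 21 mm high; origin at the centre of its underside. A bystander: leave it where it is
- bottle: white square sample bottle, 62 x 62 x 142 mm, upright; origin at the centre of its underside. A bystander: leave it where it is
- rack: orange tube rack with tubes, 150 x 62 x 86 mm; origin at the centre of its underside. A bystander: leave it where it is

How it is judged:
On the way, in this order (a step that is already met when the one before it is completed fails the run):
1. the left tin is held in the air and shaken or rocked (height (world z) of tin_left_center above 0.05 m and contact force between the fingers and tin_left above 0.5 N and (angle between tin_left_center's own x axis and vertical below 1.37 rad or angle between tin_left_center's own x axis and vertical above 1.77 rad or linear speed of tin_left above 0.3 m/s)), for 0.05 s.
2. the middle tin is held in the air and shaken or rocked (height (world z) of tin_middle_center above 0.05 m and contact force between the fingers and tin_middle above 0.5 N and (angle between tin_middle_center's own x axis and vertical below 1.37 rad or angle between tin_middle_center's own x axis and vertical above 1.77 rad or linear speed of tin_middle above 0.3 m/s)), for 0.05 s.
3. the right tin is held in the air and shaken or rocked (height (world z) of tin_right_center above 0.05 m and contact force between the fingers and tin_right above 0.5 N and (angle between tin_right_center's own x axis and vertical below 1.37 rad or angle between tin_right_center's own x axis and vertical above 1.77 rad or linear speed of tin_right above 0.3 m/s)), for 0.05 s.
At the end, for the whole second after the job is handed in: the rattling tin is gripped, level within 0.2 rad, still, its centre within 60 mm of the tray middle from above and 0.09 to 0.40 m above the bench, not touching the tray; the other two stand upright on the bench within 80 mm of their starts, released and at rest (((distance between ball_geom and tin_left_center below 0.06 m and height (world z) of tin_left_center between 0.09 and 0.4 m and horizontal distance between tin_left_center and tray_rim below 0.06 m and angle between tin_left_center's own z axis and vertical below 0.2 rad and linear speed of tin_left below 0.03 m/s and contact force between the fingers and tin_left above 1 N and contact force between tray and tin_left below 0.1 N and height (world z) of tin_middle_center between 0.018 and 0.032 m and angle between each of tin_middle_center, tin_right_center's own z axis and vertical below 0.1 rad and distance of each of tin_middle_center, tin_right_center from where it was at the start of the episode below 0.08 m and linear speed of each of tin_middle, tin_right below 0.02 m/s and contact force between the fingers and tin_middle below 0.1 N and height (world z) of tin_right_center between 0.018 and 0.032 m and contact force between the fingers and tin_right below 0.1 N) or (distance between ball_geom and tin_middle_center below 0.06 m and height (world z) of tin_middle_center between 0.09 and 0.4 m and horizontal distance between tin_middle_center and tray_rim below 0.06 m and angle between tin_middle_center's own z axis and vertical below 0.2 rad and linear speed of tin_middle below 0.03 m/s and contact force between the fingers and tin_middle above 1 N and contact force between tray and tin_middle below 0.1 N and height (world z) of tin_left_center between 0.018 and 0.032 m and angle between each of tin_left_center, tin_right_center's own z axis and vertical below 0.1 rad and distance of each of tin_left_center, tin_right_center from where it was at the start of the episode below 0.08 m and linear speed of each of tin_left, tin_right below 0.02 m/s and contact force between the fingers and tin_left below 0.1 N and height (world z) of tin_right_center between 0.018 and 0.032 m and contact force between the fingers and tin_right below 0.1 N) or (distance between ball_geom and tin_right_center below 0.06 m and height (world z) of tin_right_center between 0.09 and 0.4 m and horizontal distance between tin_right_center and tray_rim below 0.06 m and angle between tin_right_center's own z axis and vertical below 0.2 rad and linear speed of tin_right below 0.03 m/s and contact force between the fingers and tin_right above 1 N and contact force between tray and tin_right below 0.1 N and height (world z) of tin_left_center between 0.018 and 0.032 m and angle between each of tin_left_center, tin_middle_center's own z axis and vertical below 0.1 rad and distance of each of tin_left_center, tin_middle_center from where it was at the start of the episode below 0.08 m and linear speed of each of tin_left, tin_middle below 0.02 m/s and contact force between the fingers and tin_left below 0.1 N and height (world z) of tin_middle_center between 0.018 and 0.032 m and contact force between the fingers and tin_middle below 0.1 N))); the arm keeps its last pose, push and grip.
It fails at once if a bystander is knocked more than 40 mm from its place (distance of any of meter, timer, dish, bottle, rack from where it was at the start of the episode above 0.04 m).
It also fails if it takes over 72 s, if anything falls off the work surface, if the arm or the gripper's body presses on something with over 40 N, if the wrist force passes 120 N, or if a joint passes its speed limit or range.

ROBOT

A 7-joint arm with a two-finger parallel gripper is mounted at the origin on a cart in front of the work surface, level with it; the furniture and walls round the work are solid. World frame = base frame: x ahead of the robot, y to its left, z up, the work surface at z = 0. Lengths are in m, angles in rad, forces in N, time in s.
With the tool pointing down it reaches from about 0.4 to 0.85 m from the base axis. Payload 10.4 kg.
Tool frame: the origin (TCP) lies at the very end of the fingers, on their centre line; the grasp point (between the pads) lies manip.hold_point_z behind it (manip.hold_point_z is the distance from the TCP to the grasp point, in m); z points along the fingers, y is the direction in which the jaws open and shut (so a half turn about z gives the same grasp; the last joint's range is limited). The gripper opens to 85 mm and grips with 20 to 120 N. Pads are 22 mm wide; open, the fingers measure 114 mm over their backs; the gripper's body (76 mm by 85 mm) begins 54 mm behind the grasp point. The pads swing forward as they close: fully open they stand 13 mm farther back than shut.
Start: joints at [1.231, 0.332, -0.065, 1.46, 0.022, 1.35, -0.088], TCP at [0.195, -0.594, 0.231] pointing down, gripper open.
Joint ranges: [-2.6, 2.6], [-0.5, 2.12], [-1.47, 1.34], [0.16, 2.42], [-1.27, 4.41], [0.06, 2.06], [-2.6, 2.6]. Speed limits (rad/s): [2.22, 2.22, 2.79, 2.79, 3.14, 3.14, 3.14].

INTERFACE

Orientations are given as a unit quaternion [x, y, z, w].
In Python, from workcell import manip gives the robot as it stands.
- The arm moves only by the tool jog_arm, never from a script. Its arguments are lists of equal length, an entry for each row: "translation": the shift along the world's x, y, z in mm, a list of three; "turn": the turn about the world's z in degrees. In form: {"translation": [[x, y, z], ...], "turn": [turn, ...]}. A call has 1 to 12 rows; each row is the pose to reach, as a shift and turn from the pose measured when the call began; what a row does not reach only later rows make up. A row lasts 1/12 s, in which the tool goes at most 41.7 mm and 7.16 degrees, less where a joint would pass 70% of its speed; a pose out of reach is approached as far as the arm can. A call with a gripper value outside its range is refused whole. "grip" is the finger opening in mm, from 0 to 85.4, set as the call begins (left out, the last holds). The fingers move at their own pace and stop on an object; "grip_force" is the grip in N (left out, the last holds). Time passes only in rows, so rows that repeat a pose let the fingers close. It gives the time, the measured TCP pose, the force and the opening at its end, in the units of the state.
- manip.get_obs(): the state, without advancing time (a new reading comes with each control period).
- manip.camera(name): name is "scene" or "top"; returns a dict with "frame" (384x512x3 uint8, red, green, blue), "mtx" (3x3 intrinsics, pixels), "pose" (4x4, takes a point from camera to world coordinates). Camera axes: x right, y down, z forward; pixel columns grow to the right and rows downward; lengths in m; the calibration is good to about 2 mm. A picture is of the moment at which its call begins. There is no depth.
- manip.hand_in(): hands the job in, once; it reports no verdict.
Trained networks look in a picture, given as the dict that the camera call returned (one of the last four; its "shot" number tells which), for a name from the list of things; names that differ only in an ending like _2 or _b are one class to them, and where a whole thing is asked for, a point or a joint stands for the part that bears it (a point fixed in the world has none). Each returns a list of dicts, best first, with "confidence" (0 to 1); they miss things now and then, are a little off and sometimes report something else, mostly with a low value. They report only what shows in the picture. A call takes as long as a camera call.
- manip.outline_of(picture, label): "mask" (384x512 bool, what is visible of it) and "extent" ([left, top, right, bottom] in pixels, round what is visible of it).
- manip.pinpoint(picture, label): "at" ([column, row] in pixels: a listed point, or the origin of a listed thing).
The state is a dict: "clock": time; "joint_pos": joint angles; "joint_velocities": joint speeds; "tau": joint torques, N m; "position": TCP position; "ee_rot": TCP orientation; "ft_force": force on the tool from outside, world axes, zero at the start; "torque": the same for the moment, N m; "grip_width": opening from 0.0 (shut) to 1.0 (fully open).
Only numpy, scipy, OpenCV 4.12 (cv2) and the standard library are available. Lean on these libraries where they do the work, as an engineer would, in place of code of your own. Each camera call takes 0.05 s, during which the arm holds its last target. There are 200 camera calls.

## Working session

There is one attempt and no reset: what is moved stays moved. The work goes in short steps, Python scripts to look and compute and a tool call to move; the robot and the scene stay as the last step left them, time stands still between calls to the robot, and variables do not carry over. Pictures are saved under pics/ and viewed, about 8 in all and at most 12, crops included, and the job is handed in when it is done.

Besides the shell and the picture viewer there is one more tool, called by a JSON object that holds its "fn" and its "kwargs", one argument or row to a line. jog_arm: Moves the arm, as the interface text tells. Its arguments: {"type":"object","properties":{"translation":{"type":"array"},"turn":{"type":"array"},"grip":{"type":"number"},"grip_force":{"type":"number"}},"required":["translation","turn"]}

```bash
mkdir -p pics
cat > h.py <<'E'
import numpy as np, cv2
from workcell import manip
def ray(p,uv,z):
    d=np.linalg.inv(p["mtx"])@[uv[0],uv[1],1]; T=np.array(p["pose"]); d=T[:3,:3]@d; o=T[:3,3]
    return o+d*(z-o[2])/d[2]
def proj(p,X):
    T=np.linalg.inv(np.array(p["pose"])); c=T[:3,:3]@X+T[:3,3]; c=p["mtx"]@c; return c[:2]/c[2]
def save(p,n): cv2.imwrite(f"pics/{n}.png",cv2.cvtColor(p["frame"],cv2.COLOR_RGB2BGR))
E
python3 - <<'E'
from h import *
o=manip.get_obs(); print(o, manip.hold_point_z)
for c in("top","scene"):
    p=manip.camera(c); save(p,c+"0"); print(c,np.round(p["pose"],3).tolist())
    for n,z in [("tin_left_center",.025),("tin_middle_center",.025),("tin_right_center",.025),("tray_rim",.04),("meter",0),("timer",0),("dish",0),("bottle",0),("rack",0)]:
        for r in manip.pinpoint(p,n)[:4]: print(n,round(r["confidence"],2),np.round(r["at"]),np.round(ray(p,r["at"],z),3))
    if c=="top":
      for n in("tin_left_center",):
        for r in manip.outline_of(p,n)[:4]:
            m=r["mask"].astype(np.uint8); cs=max(cv2.findContours(m,0,2)[0],key=cv2.contourArea)
            b=cv2.boxPoints(cv2.minAreaRect(cs)); print(n,r["confidence"],[np.round(ray(p,q,.05)[:2],3).tolist() for q in b])
E
```

```text
{'clock': 0.0, 'joint_pos': array([ 1.23142643,  0.33286929, -0.06475777,  1.46097153,  0.02158052,
        1.34991832, -0.08850287]), 'joint_velocities': array([ 1.22917688e-04,  1.05878416e-03,  1.66059936e-03,  9.02328705e-05,
       -1.38495647e-04,  4.27465391e-05, -6.09418255e-04]), 'tau': array([ 3.44940663e-04, -6.25451875e+01,  4.94859880e-02, -3.91603124e+01,
        1.62928272e-02,  9.99772979e-03, -4.21078323e-05]), 'position': array([ 0.19459542, -0.59351565,  0.23050327]), 'ee_rot': array([ 9.87477587e-01,  1.57757645e-01, -1.32139758e-04, -7.23897224e-04]), 'ft_force': array([-0.15035409, -0.14807939, -0.48056581]), 'torque': array([ 0.05243105, -0.02713491, -0.03473558]), 'grip_width': 0.9973958381818403} 0.0187
top [[-0.024, -0.999, 0.047, 0.414], [-1.0, 0.024, 0.0, -0.033], [-0.001, -0.047, -0.999, 1.687], [0.0, 0.0, 0.0, 1.0]]
tin_left_center 0.88 [181. 196.] [0.471 0.28  0.025]
tin_middle_center 0.79 [218. 200.] [0.449 0.132 0.025]
tin_right_center 0.59 [262. 189.] [ 0.49  -0.045  0.025]
tin_right_center 0.26 [111. 190.] [0.502 0.561 0.025]
tray_rim 0.88 [340. 192
[... 187 characters left out ...]
.548  0.   ]
rack 0.81 [411. 194.] [ 0.458 -0.646  0.   ]
tin_left_center 0.97 [[0.446, 0.357], [0.509, 0.347], [0.485, 0.215], [0.423, 0.226]]
scene [[-0.901, -0.281, 0.33, -0.316], [-0.433, 0.581, -0.689, 1.673], [0.002, -0.764, -0.645, 1.645], [0.0, 0.0, 0.0, 1.0]]
tin_left_center 0.6 [232. 244.] [0.458 0.312 0.025]
tin_middle_center 0.57 [250. 218.] [0.458 0.121 0.025]
tin_right_center 0.91 [260. 196.] [ 0.482 -0.053  0.025]
tray_rim 0.93 [287. 162.] [ 0.464 -0.37   0.04 ]
meter 0.88 [197. 282.] [0.501 0.559 0.   ]
timer 0.58 [219. 228.] [0.573 0.223 0.   ]
dish 0.5 [237. 206.] [0.569 0.04  0.   ]
bottle 0.49 [294. 153.] [ 0.487 -0.522  0.   ]
rack 0.77 [306. 143.] [ 0.455 -0.649  0.   ]
```

Run:
```python
from h import *
p=manip.camera("top")
for n in("tin_left_center","tin_middle_center","tin_right_center"):
  for r in manip.outline_of(p,n)[:2]:
    m=r["mask"].astype(np.uint8); cs=max(cv2.findContours(m,0,2)[0],key=cv2.contourArea)
    w=np.array([ray(p,q,.05)[:2] for q in cs[:,0,:].astype(float)],np.float32)*1000
    print(n,round(r["confidence"],2),r["extent"],cv2.minAreaRect(w))
s=manip.camera("scene")
a=cv2.resize(p["frame"][120:260,80:460],None,fx=2,fy=2,interpolation=2); b=cv2.resize(s["frame"][100:310,150:420],None,fx=1.4,fy=1.4); b=cv2.copyMakeBorder(b,0,0,0,760-b.shape[1],0)
save({"frame":np.vstack([a,b])},"both")
```

```text
tin_left_center 0.74 [163.3, 186.8, 197.9, 205.4] ((467.0166015625, 284.891845703125), (129.0604248046875, 58.1722412109375), 79.17555236816406)
tin_middle_center 0.71 [205.3, 190.7, 237.1, 206.9] ((454.494140625, 113.46572875976562), (59.866207122802734, 123.8503189086914), 3.807135820388794)
tin_right_center 0.9 [249.2, 180.5, 279.6, 205.2] ((475.7582092285156, -49.07667541503906), (124.50672912597656, 57.300411224365234), 70.18028259277344)
```

View pics/both.png

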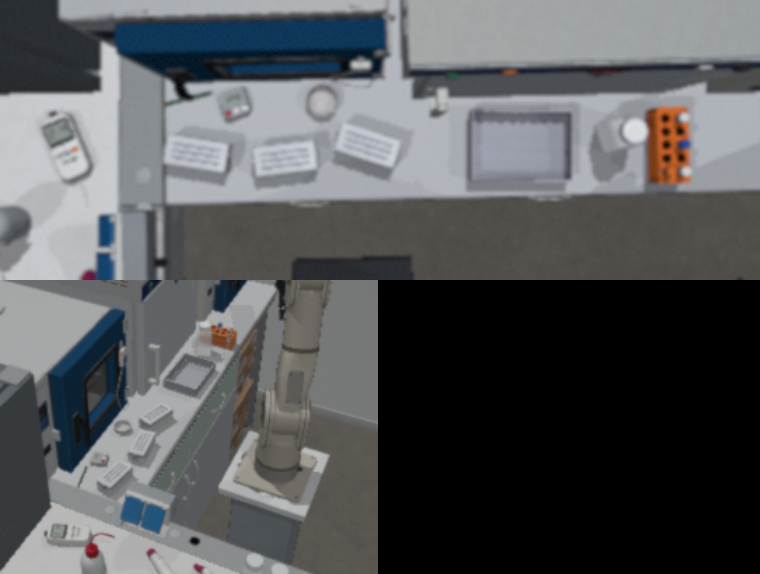

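{"fn": "jog_arm", "kwargs": {
  "translation": [
    [225,300,0],
    [225,300,0],
    [225,300,0],
    [225,300,0],
    [225,300,0],
    [225,300,0],
    [225,300,0],
    [225,300,0],
    [225,300,0],
    [225,300,0],
    [225,300,0]
  ],
  "turn": [30,30,30,30,30,30,30,30,30,30,30],
  "grip": 85,
  "grip_force": 60
}}

```text
clock: 2.22
position: [0.4213, -0.2917, 0.2316]
ee_rot: [0.912, 0.41, 0.0, 0.0]
ft_force: [-0.1, -0.8, 0.2]
grip_width: 0.995
```

{"fn": "jog_arm", "kwargs": {
  "translation": [
    [20,420,0],
    [20,420,0],
    [20,420,0],
    [20,420,0],
    [20,420,0],
    [20,420,0],
    [20,420,0],
    [20,420,0],
    [20,420,0],
    [20,420,0],
    [46,480,0],
    [46,500,0]
  ],
  "turn": [31,31,31,31,31,31,31,31,31,31,31,31]
}}

```text
clock: 3.22
position: [0.4673, 0.2014, 0.2321]
ee_rot: [0.77, 0.638, 0.001, 0.001]
ft_force: [1.2, -1.0, 0.0]
grip_width: 0.997
```

```bash
cat > rd.py <<'E'
from h import *
import sys
n=int(sys.argv[1]) if len(sys.argv)>1 else 8
F=[];T=[]
for i in range(n):
    if i: p=manip.camera("top")
    o=manip.get_obs(); F.append(o["ft_force"]); T.append(o["torque"])
q=o["ee_rot"]; print(o["clock"],np.round(o["position"],4),"yyaw",round(np.degrees(2*np.arctan2(q[1],q[0]))-90,1),"gw",round(o["grip_width"],3),"j",np.round(o["joint_pos"],2))
print("F",np.mean(F,0).round(3),np.std(F,0).round(3),"T",np.mean(T,0).round(4),np.std(T,0).round(4))
E
python3 rd.py 8
```

```text
3.5667 [0.4662 0.1995 0.2316] yyaw -10.7 gw 0.995 j [ 0.37  0.17 -0.94  1.73  0.14  1.32 -0.78]
F [-0.279  0.023 -0.162] [1.964 1.489 0.326] T [-0.0055  0.0261 -0.0071] [0.0681 0.096  0.0193]
```

{"fn": "jog_arm", "kwargs": {
  "translation": [
    [1,42,0],
    [1,85,0],
    [1,85,-20],
    [1,85,-60],
    [1,85,-100],
    [1,85,-140],
    [1,85,-165],
    [1,85,-185],
    [1,85,-200],
    [1,85,-210],
    [1,85,-219],
    [1,85,-219]
  ],
  "turn": [0,0,0,0,0,0,0,0,0,0,0,0]
}}

```text
clock: 4.57
position: [0.4672, 0.2837, 0.0118]
ee_rot: [0.77, 0.638, -0.0, 0.001]
ft_force: [0.2, 0.7, 0.2]
grip_width: 0.995
```

{"fn": "jog_arm", "kwargs": {
  "translation": [
    [0,0,0],
    [0,0,0],
    [0,0,0],
    [0,0,0],
    [0,0,0],
    [0,0,0],
    [0,0,0],
    [0,0,0]
  ],
  "turn": [0,0,0,0,0,0,0,0],
  "grip": 40,
  "grip_force": 60
}}

```text
clock: 5.23
position: [0.4676, 0.2841, 0.013]
ee_rot: [0.77, 0.638, 0.0, 0.001]
ft_force: [-2.3, -1.2, 6.4]
grip_width: 0.696
```

```bash
python3 rd.py 6
```

```text
5.4833 [0.4676 0.2841 0.013 ] yyaw -10.8 gw 0.69 j [ 0.06  0.54 -0.83  1.85  0.48  0.97 -1.17]
F [-2.584 -1.189  6.758] [0.415 0.657 0.523] T [-0.2095  0.7452  0.0224] [0.0294 0.0299 0.0105]
```

{"fn": "jog_arm", "kwargs": {
  "translation": [
    [0,0,30],
    [0,0,70],
    [-10,0,110],
    [-45,0,150],
    [-45,0,170],
    [-45,0,170],
    [-45,0,170],
    [-45,0,170],
    [-45,0,170],
    [-45,0,170]
  ],
  "turn": [0,0,0,0,0,0,0,0,0,0]
}}

```text
clock: 6.32
position: [0.4223, 0.2835, 0.1815]
ee_rot: [0.77, 0.637, -0.001, 0.0]
ft_force: [0.4, -0.6, -5.2]
grip_width: 0.695
```

```bash
python3 rd.py 12
```

```text
6.8667 [0.4226 0.2841 0.183 ] yyaw -10.8 gw 0.694 j [ 0.22  0.24 -1.    1.79  0.21  1.23 -1.03]
F [ 0.155 -0.074 -5.091] [0.548 0.452 0.478] T [-0.0202 -0.009  -0.0014] [0.0284 0.025  0.0328]
```

{"fn": "jog_arm", "kwargs": {
  "translation": [
    [-7,-41,0],
    [-15,-82,0],
    [-22,-120,0],
    [-22,-120,0],
    [-22,-120,0],
    [-22,-120,0],
    [-22,-120,0],
    [-22,-120,0],
    [-22,-120,0],
    [-22,-120,0]
  ],
  "turn": [0,0,0,0,0,0,0,0,0,0]
}}

```text
clock: 7.7
position: [0.4005, 0.1649, 0.1829]
ee_rot: [0.77, 0.638, 0.0, 0.001]
ft_force: [-0.9, -0.0, -5.8]
grip_width: 0.695
```

```bash
python3 rd.py 12
```

```text
8.25 [0.4006 0.1641 0.183 ] yyaw -10.8 gw 0.697 j [ 0.5  -0.02 -0.96  1.96 -0.02  1.19 -0.64]
F [-0.164 -0.102 -5.273] [0.641 0.424 0.41 ] T [-0.0281  0.0031 -0.0195] [0.0227 0.0328 0.0312]
```

{"fn": "jog_arm", "kwargs": {
  "translation": [
    [7,41,0],
    [15,82,0],
    [22,120,0],
    [22,120,0],
    [22,120,0],
    [22,120,0],
    [22,120,0],
    [22,120,0],
    [22,120,0],
    [22,120,0]
  ],
  "turn": [0,0,0,0,0,0,0,0,0,0]
}}

```text
clock: 9.08
position: [0.423, 0.2832, 0.1833]
ee_rot: [0.771, 0.637, 0.0, 0.002]
ft_force: [0.4, 0.3, -4.7]
grip_width: 0.696
```

```bash
python3 rd.py 12
```

```text
9.6333 [0.4226 0.2841 0.183 ] yyaw -10.8 gw 0.697 j [ 0.26  0.26 -1.06  1.79  0.24  1.24 -1.05]
F [ 0.046  0.128 -5.244] [0.426 0.397 0.461] T [-0.0215  0.0009 -0.0007] [0.0344 0.0333 0.0232]
```

{"fn": "jog_arm", "kwargs": {
  "translation": [
    [-4,-41,0],
    [-8,-82,0],
    [-12,-123,0],
    [-16,-160,0]
  ],
  "turn": [0,0,0,0]
}}

```text
clock: 9.97
position: [0.406, 0.1223, 0.1828]
ee_rot: [0.77, 0.638, 0.0, 0.001]
ft_force: [1.3, -1.0, -5.3]
grip_width: 0.693
```

```bash
python3 rd.py 14
```

```text
10.6167 [0.4065 0.1247 0.1829] yyaw -10.7 gw 0.694 j [ 0.63 -0.05 -0.99  1.98 -0.05  1.19 -0.53]
F [ 0.266 -0.325 -5.232] [0.777 2.167 0.805] T [-0.0775 -0.0205  0.0083] [0.2082 0.0553 0.0234]
```

{"fn": "jog_arm", "kwargs": {
  "translation": [
    [4,41,0],
    [8,82,0],
    [12,123,0],
    [16,160,0],
    [16,160,0]
  ],
  "turn": [0,0,0,0,0]
}}

```text
clock: 11.03
position: [0.42, 0.2935, 0.1827]
ee_rot: [0.767, 0.642, 0.001, -0.003]
ft_force: [-1.5, -0.6, -4.0]
grip_width: 0.696
```

```bash
python3 rd.py 14
```

```text
11.6833 [0.4227 0.2843 0.183 ] yyaw -10.7 gw 0.692 j [ 0.3   0.28 -1.12  1.78  0.27  1.24 -1.07]
F [ 0.168 -0.416 -5.134] [0.669 0.65  0.576] T [-0.024   0.0026  0.0053] [0.1056 0.0485 0.0294]
```

{"fn": "jog_arm", "kwargs": {
  "translation": [
    [40,0,-10],
    [45,0,-45],
    [45,0,-80],
    [45,0,-115],
    [45,0,-140],
    [45,0,-155],
    [45,0,-163],
    [45,0,-169],
    [45,0,-169],
    [45,0,-169]
  ],
  "turn": [0,0,0,0,0,0,0,0,0,0]
}}

```text
clock: 12.52
position: [0.4685, 0.2848, 0.0152]
ee_rot: [0.77, 0.638, 0.001, 0.001]
ft_force: [-0.4, -0.0, -4.9]
grip_width: 0.689
```

{"fn": "jog_arm", "kwargs": {
  "translation": [
    [0,0,0],
    [0,0,0],
    [0,0,0],
    [0,0,0],
    [0,0,0],
    [0,0,0]
  ],
  "turn": [0,0,0,0,0,0],
  "grip": 85
}}

```text
clock: 13.02
position: [0.4686, 0.2848, 0.0155]
ee_rot: [0.77, 0.638, 0.001, 0.001]
ft_force: [-0.7, 0.2, 0.1]
grip_width: 0.996
```

```bash
python3 rd.py 2
```

```text
13.0667 [0.4685 0.2848 0.0154] yyaw -10.8 gw 0.996 j [ 0.13  0.58 -0.93  1.84  0.55  1.   -1.22]
F [-0.378  0.109  0.254] [0.343 0.113 0.105] T [ 0.0324  0.0153 -0.0058] [0.0069 0.0466 0.0072]
```

{"fn": "jog_arm", "kwargs": {
  "translation": [
    [0,0,35],
    [0,0,75],
    [0,0,110],
    [-8,-40,120],
    [-16,-80,120],
    [-16,-120,120],
    [-16,-160,120],
    [-16,-168,120],
    [-16,-168,100],
    [-16,-168,70],
    [-16,-168,50],
    [-16,-168,50]
  ],
  "turn": [0,0,0,5,10,14.5,14.5,14.5,14.5,14.5,14.5,14.5]
}}

```text
clock: 14.07
position: [0.4502, 0.1161, 0.0622]
ee_rot: [0.684, 0.73, -0.001, -0.001]
ft_force: [-0.5, -0.3, -0.9]
grip_width: 0.998
```

Run:
```python
from h import *
print(manip.get_obs()["position"])
p=manip.camera("top"); s=manip.camera("scene")
for n in("tin_left_center","tin_middle_center"):
  for r in manip.outline_of(p,n)[:2]:
    cs=max(cv2.findContours(r["mask"].astype(np.uint8),0,2)[0],key=cv2.contourArea)
    w=np.array([ray(p,q,.05)[:2] for q in cs[:,0,:].astype(float)],np.float32)*1000
    print(n,round(r["confidence"],2),cv2.minAreaRect(w))
a=cv2.resize(p["frame"][150:240,140:300],None,fx=4.5,fy=3,interpolation=2); b=cv2.resize(s["frame"][150:290,170:330],None,fx=2.2,fy=2.2); b=cv2.copyMakeBorder(b,0,0,0,720-b.shape[1],0)
save({"frame":np.vstack([a,b])},"mid")
```

```text
[0.45021834 0.11608995 0.06220743]
tin_left_center 0.72 ((470.44439697265625, 290.7696533203125), (123.99876403808594, 56.245338439941406), 79.17449188232422)
```

View pics/mid.png

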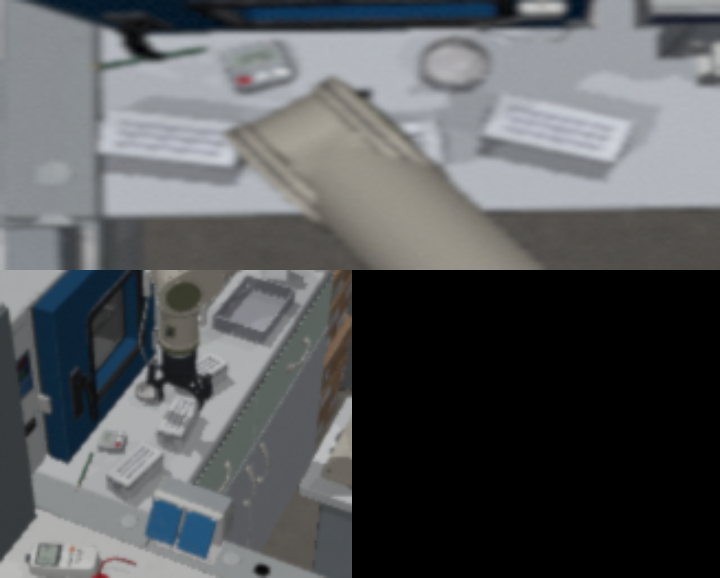

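The left tin stands back in place (top crop about (170,145)); the open jaws straddle the middle tin (scene crop about (180,410)).

{"fn": "jog_arm", "kwargs": {
  "translation": [
    [3,0,-15],
    [3,0,-28],
    [3,0,-40],
    [3,0,-50],
    [3,0,-50]
  ],
  "turn": [0,0,0,0,0]
}}

```text
clock: 14.68
position: [0.4556, 0.1172, 0.0156]
ee_rot: [0.683, 0.73, 0.001, 0.001]
ft_force: [-0.3, -0.3, -0.2]
grip_width: 0.994
```

{"fn": "jog_arm", "kwargs": {
  "translation": [
    [0,0,0],
    [0,0,0],
    [0,0,0],
    [0,0,0],
    [0,0,0],
    [0,0,0],
    [0,0,0]
  ],
  "turn": [0,0,0,0,0,0,0],
  "grip": 40
}}

```text
clock: 15.27
position: [0.4556, 0.1175, 0.0164]
ee_rot: [0.683, 0.73, 0.001, 0.001]
ft_force: [-3.3, -0.9, 5.2]
grip_width: 0.697
```

{"fn": "jog_arm", "kwargs": {
  "translation": [
    [0,0,30],
    [0,0,70],
    [-10,0,110],
    [-30,0,150],
    [-30,0,170],
    [-30,0,170],
    [-30,0,170],
    [-30,0,170]
  ],
  "turn": [0,0,0,0,0,0,0,0]
}}

```text
clock: 15.93
position: [0.4253, 0.1167, 0.1856]
ee_rot: [0.684, 0.73, 0.001, 0.001]
ft_force: [0.0, 0.8, -4.9]
grip_width: 0.693
```

```bash
python3 rd.py 12
```

```text
16.4833 [0.4255 0.1175 0.1863] yyaw 3.8 gw 0.695 j [ 0.9   0.02 -1.25  1.93  0.02  1.2  -0.29]
F [-0.145  0.099 -4.182] [0.495 0.495 0.499] T [0.0025 0.0164 0.005 ] [0.0271 0.0343 0.028 ]
```

{"fn": "jog_arm", "kwargs": {
  "translation": [
    [0,-41,0],
    [0,-82,0],
    [0,-123,0],
    [0,-140,0],
    [0,-140,0],
    [0,-140,0],
    [0,-140,0],
    [0,-140,0],
    [0,-140,0],
    [0,-140,0],
    [0,-140,0]
  ],
  "turn": [0,0,0,0,0,0,0,0,0,0,0]
}}

```text
clock: 17.4
position: [0.4256, -0.022, 0.1863]
ee_rot: [0.683, 0.73, 0.001, 0.001]
ft_force: [-0.8, 0.9, -4.4]
grip_width: 0.697
```

```bash
python3 rd.py 12
```

```text
17.95 [ 0.4256 -0.0225  0.1863] yyaw 3.8 gw 0.691 j [ 1.07 -0.06 -1.07  1.97 -0.06  1.2   0.09]
F [ 0.119  0.144 -4.275] [0.482 0.561 0.485] T [ 0.0108 -0.0054 -0.0042] [0.03   0.0323 0.0365]
```

{"fn": "jog_arm", "kwargs": {
  "translation": [
    [0,41,0],
    [0,82,0],
    [0,123,0],
    [0,140,0],
    [0,140,0],
    [0,140,0],
    [0,140,0],
    [0,140,0],
    [0,140,0],
    [0,140,0],
    [0,140,0]
  ],
  "turn": [0,0,0,0,0,0,0,0,0,0,0]
}}

```text
clock: 18.87
position: [0.4256, 0.1169, 0.1863]
ee_rot: [0.684, 0.73, 0.001, 0.001]
ft_force: [0.7, 0.3, -4.2]
grip_width: 0.695
```

```bash
python3 rd.py 14
```

```text
19.5167 [0.4255 0.1175 0.1863] yyaw 3.8 gw 0.691 j [ 0.92  0.02 -1.27  1.93  0.02  1.2  -0.29]
F [ 0.039 -0.044 -4.198] [0.379 0.326 0.376] T [-0.0012 -0.0022  0.0021] [0.028  0.0401 0.0242]
```

{"fn": "jog_arm", "kwargs": {
  "translation": [
    [25,0,-10],
    [30,0,-45],
    [30,0,-80],
    [30,0,-115],
    [30,0,-140],
    [30,0,-155],
    [30,0,-164],
    [30,0,-170],
    [30,0,-170],
    [30,0,-170]
  ],
  "turn": [0,0,0,0,0,0,0,0,0,0]
}}

```text
clock: 20.35
position: [0.4563, 0.1178, 0.0171]
ee_rot: [0.683, 0.73, 0.002, 0.001]
ft_force: [0.5, -0.0, -3.7]
grip_width: 0.688
```

{"fn": "jog_arm", "kwargs": {
  "translation": [
    [0,0,0],
    [0,0,0],
    [0,0,0],
    [0,0,0],
    [0,0,0],
    [0,0,0]
  ],
  "turn": [0,0,0,0,0,0],
  "grip": 85
}}

```text
clock: 20.85
position: [0.4564, 0.1177, 0.0172]
ee_rot: [0.683, 0.73, 0.002, 0.001]
ft_force: [0.5, -0.4, -0.0]
grip_width: 0.997
```

{"fn": "jog_arm", "kwargs": {
  "translation": [
    [0,0,35],
    [0,0,75],
    [0,0,110],
    [8,-40,120],
    [15,-80,120],
    [22,-120,120],
    [22,-160,120],
    [22,-166,120],
    [22,-166,100],
    [22,-166,70],
    [22,-166,50],
    [22,-166,45]
  ],
  "turn": [0,0,0,-7,-14,-20,-24,-24,-24,-24,-24,-24]
}}

```text
clock: 21.85
position: [0.4764, -0.048, 0.0594]
ee_rot: [0.82, 0.572, 0.0, 0.0]
ft_force: [-0.6, -0.4, 0.4]
grip_width: 0.993
```

```bash
python3 rd.py 2
python3 - <<'E'
from h import *
p=manip.camera("top"); s=manip.camera("scene")
for n in("tin_left_center","tin_middle_center","tin_right_center"):
  for r in manip.outline_of(p,n)[:2]:
    cs=max(cv2.findContours(r["mask"].astype(np.uint8),0,2)[0],key=cv2.contourArea)
    w=np.array([ray(p,q,.05)[:2] for q in cs[:,0,:].astype(float)],np.float32)*1000
    print(n,round(r["confidence"],2),cv2.minAreaRect(w))
a=cv2.resize(p["frame"][150:240,140:300],None,fx=4.5,fy=3,interpolation=2); b=cv2.resize(s["frame"][150:290,170:330],None,fx=2.2,fy=2.2); b=cv2.copyMakeBorder(b,0,0,0,720-b.shape[1],0)
save({"frame":np.vstack([a,b])},"right")
E
```

```text
21.9 [ 0.4769 -0.0478  0.0602] yyaw -20.2 gw 0.991 j [ 0.92  0.37 -1.03  1.98  0.37  0.99 -0.64]
F [-0.907 -0.243  0.425] [0.274 0.18  0.022] T [0.0273 0.0384 0.024 ] [0.0309 0.0281 0.0028]
tin_left_center 0.61 ((470.58489990234375, 287.15045166015625), (134.80284118652344, 61.03422546386719), 79.54570007324219)
tin_left_center 0.48 ((490.6098937988281, 544.81298828125), (141.81314086914062, 69.54137420654297), 23.30933380126953)
tin_middle_center 0.73 ((455.4486083984375, 113.3852767944336), (63.44876480102539, 131.4573516845703), 4.33082914352417)
tin_right_center 0.71 ((562.259033203125, 210.52285766601562), (60.252525329589844, 59.80983352661133), 17.317197799682617)
```

View pics/right.png

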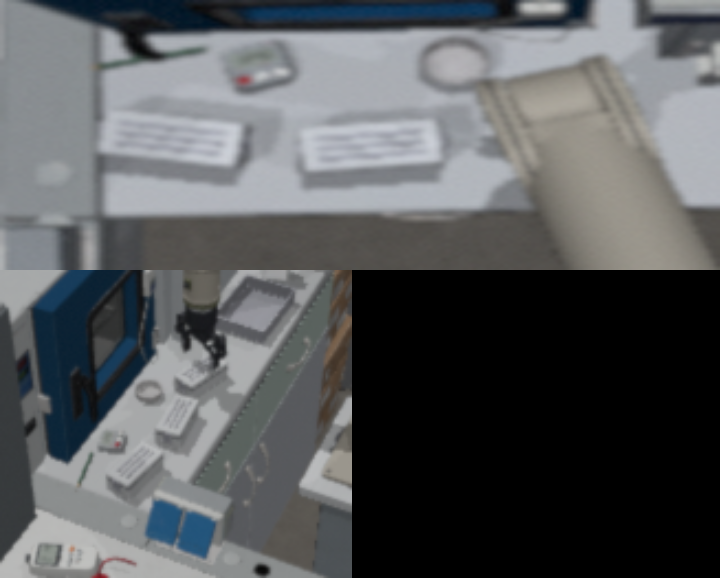

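Left and middle tins stand in place (top crop (170,140), (370,145)); the jaws are above the right tin (scene crop (200,365)). Grasp it.

{"fn": "jog_arm", "kwargs": {
  "translation": [
    [0,-1,-15],
    [0,-1,-28],
    [0,-1,-40],
    [0,-1,-46],
    [0,-1,-46]
  ],
  "turn": [0,0,0,0,0]
}}

```text
clock: 22.57
position: [0.4784, -0.049, 0.0162]
ee_rot: [0.82, 0.572, 0.002, 0.002]
ft_force: [0.9, 0.2, -0.2]
grip_width: 0.997
```

{"fn": "jog_arm", "kwargs": {
  "translation": [
    [0,0,0],
    [0,0,0],
    [0,0,0],
    [0,0,0],
    [0,0,0],
    [0,0,0],
    [0,0,0]
  ],
  "turn": [0,0,0,0,0,0,0],
  "grip": 40
}}

```text
clock: 23.15
position: [0.4785, -0.0488, 0.0166]
ee_rot: [0.82, 0.572, 0.002, 0.002]
ft_force: [-3.6, 1.3, 6.4]
grip_width: 0.694
```

{"fn": "jog_arm", "kwargs": {
  "translation": [
    [0,0,30],
    [0,0,70],
    [-10,0,110],
    [-45,0,150],
    [-55,0,170],
    [-55,0,170],
    [-55,0,170],
    [-55,0,170],
    [-55,0,170]
  ],
  "turn": [0,0,0,0,0,0,0,0,0]
}}

```text
clock: 23.9
position: [0.4233, -0.049, 0.1858]
ee_rot: [0.82, 0.572, 0.001, 0.001]
ft_force: [0.4, 0.7, -3.3]
grip_width: 0.694
```

```bash
python3 rd.py 12
```

```text
24.45 [ 0.4235 -0.0487  0.1866] yyaw -20.2 gw 0.691 j [ 1.23 -0.07 -1.16  1.97 -0.07  1.2  -0.25]
F [ 0.282 -0.018 -3.445] [0.494 0.418 0.407] T [-0.0003 -0.0033  0.009 ] [0.0275 0.0284 0.0191]
```

{"fn": "jog_arm", "kwargs": {
  "translation": [
    [-6,-41,0],
    [-12,-82,0],
    [-18,-123,0],
    [-20,-140,0],
    [-20,-140,0],
    [-20,-140,0],
    [-20,-140,0],
    [-20,-140,0],
    [-20,-140,0],
    [-20,-140,0],
    [-20,-140,0]
  ],
  "turn": [0,0,0,0,0,0,0,0,0,0,0]
}}

```text
clock: 25.37
position: [0.4036, -0.1883, 0.1866]
ee_rot: [0.82, 0.573, 0.002, 0.002]
ft_force: [-0.6, -0.9, -3.6]
grip_width: 0.691
```

```bash
python3 rd.py 12
```

```text
25.9167 [ 0.4035 -0.1887  0.1866] yyaw -20.2 gw 0.692 j [ 1.35  0.01 -1.    1.93  0.01  1.2  -0.01]
F [-0.117 -0.035 -3.535] [0.327 0.471 0.464] T [ 0.0728 -0.0026  0.0055] [0.037  0.0302 0.0328]
```

{"fn": "jog_arm", "kwargs": {
  "translation": [
    [6,41,0],
    [12,82,0],
    [18,123,0],
    [20,140,0],
    [20,140,0],
    [20,140,0],
    [20,140,0],
    [20,140,0],
    [20,140,0],
    [20,140,0],
    [20,140,0]
  ],
  "turn": [0,0,0,0,0,0,0,0,0,0,0]
}}

```text
clock: 26.83
position: [0.4234, -0.0492, 0.1865]
ee_rot: [0.82, 0.572, 0.002, 0.002]
ft_force: [0.0, 0.8, -3.9]
grip_width: 0.694
```

```bash
python3 rd.py 12
```

```text
27.3833 [ 0.4235 -0.0487  0.1866] yyaw -20.2 gw 0.693 j [ 1.23 -0.07 -1.15  1.97 -0.07  1.2  -0.25]
F [ 0.279  0.235 -3.669] [0.509 0.336 0.339] T [-0.0638  0.0281 -0.0046] [0.0191 0.0229 0.0172]
```

{"fn": "jog_arm", "kwargs": {
  "translation": [
    [-5,-30,0],
    [-10,-65,0],
    [-10,-100,0],
    [-10,-135,0],
    [-8,-170,0],
    [-5,-205,0],
    [0,-240,0],
    [8,-270,0],
    [16,-290,0],
    [26,-305,0],
    [34,-311,0],
    [34,-311,0]
  ],
  "turn": [0,0,0,0,0,0,0,0,0,0,0,0]
}}

```text
clock: 28.38
position: [0.4582, -0.3612, 0.1857]
ee_rot: [0.821, 0.572, 0.002, 0.001]
ft_force: [1.1, 0.8, -3.8]
grip_width: 0.695
```

{"fn": "jog_arm", "kwargs": {
  "translation": [
    [0,0,0],
    [0,0,0],
    [0,0,0],
    [0,0,0],
    [0,0,0],
    [0,0,0],
    [0,0,0],
    [0,0,0]
  ],
  "turn": [0,0,0,0,0,0,0,0]
}}

```text
clock: 29.05
position: [0.4581, -0.3612, 0.1858]
ee_rot: [0.821, 0.572, 0.002, 0.001]
ft_force: [-0.5, 0.2, -4.0]
grip_width: 0.692
```

```bash
python3 rd.py 12
python3 - <<'E'
from h import *
p=manip.camera("top"); s=manip.camera("scene")
for q in(p,s):
 for n,z in(("tray_rim",.04),("tin_right_center",.193),("tin_left_center",.025),("tin_middle_center",.025)):
  for r in manip.pinpoint(q,n)[:2]: print(n,round(r["confidence"],2),np.round(ray(q,r["at"],z),3))
a=cv2.resize(p["frame"][140:240,150:430],None,fx=2.7,fy=2.7,interpolation=2); b=cv2.resize(s["frame"][90:270,180:350],None,fx=1.8,fy=1.8); b=cv2.copyMakeBorder(b,0,0,0,756-b.shape[1],0)
save({"frame":np.vstack([a,b])},"end")
E
```

```text
29.6 [ 0.4582 -0.3612  0.1857] yyaw -20.3 gw 0.69 j [ 1.29  0.4  -0.87  1.6   0.31  1.28  0.01]
F [-0.034  0.064 -3.58 ] [0.34  0.423 0.395] T [ 0.0324 -0.0088 -0.0085] [0.0283 0.0278 0.0259]
tray_rim 0.84 [ 0.475 -0.365  0.04 ]
tin_right_center 0.49 [0.559 0.029 0.193]
tin_right_center 0.48 [ 0.458 -0.363  0.193]
tin_left_center 0.72 [0.466 0.28  0.025]
tin_middle_center 0.57 [0.459 0.123 0.025]
tray_rim 0.97 [ 0.476 -0.361  0.04 ]
tin_right_center 0.46 [ 0.461 -0.365  0.193]
tin_left_center 0.66 [0.476 0.311 0.025]
tin_middle_center 0.85 [0.467 0.107 0.025]
tin_middle_center 0.59 [ 0.474 -0.532  0.025]
```

View pics/end.png

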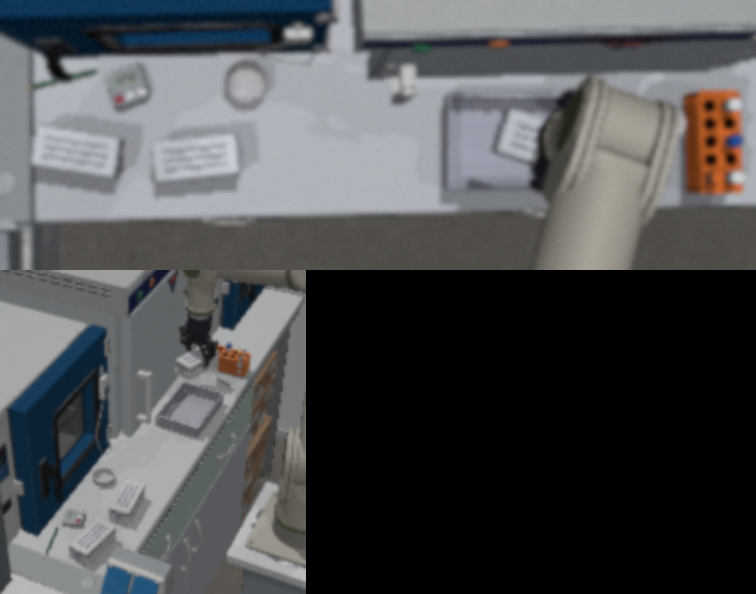

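The right tin is held over the tray (top crop about (525,140)), 13 mm or so from the tray middle in both views. The other two stand in place and the bystanders in view look unmoved.

```bash
python3 -c "
from workcell import manip; print(manip.hand_in())"
```

```text
the job is handed in; nothing more can be done
None
```

The right-hand tin is the one that rattles, and I handed the job in at about 30 s still holding it over the tray. The hand-in gave no verdict.

**Finding it:** I picked up, swung at about 0.5 m/s and read each tin in turn, left to right. The wrist moment changed by about 0.01 Nm or less on the left and middle tins in the settled readings. One left-tin reading, taken before the arm had settled, read 0.05 Nm off and was discounted. On the right tin it flipped from +0.073 to −0.064 Nm, about what a ball running from end to end should give.

**Final checks:**
- **Held tin:** gripped with its centre about 0.19 m up, at about (0.458, −0.363) in both cameras. That is roughly 13 to 18 mm from the tray middle. The hand was pointing straight down and still.
- **Left and middle tins:** standing upright and released. Clean top-view outlines put them within about 7 mm of their starts. The last point readings scattered by up to 30 mm between the two cameras.
- **Bystanders:** the timer, dish and rack looked unmoved. The bottle was hidden under the arm in the last top view and the meter was out of its frame, so I did not recheck those two at the end.

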